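# Meter a few cover-glass boxes from a tilting dispenser bin

## Robot

A 6-joint arm with a two-finger parallel gripper is mounted at the origin on a cart in front of the work surface, level with it; the furniture and walls round the work are solid. World frame = base frame: x ahead of the robot, y to its left, z up, the work surface at z = 0. Lengths are in m, angles in rad, forces in N, time in s.
With the tool pointing down it reaches from about 0.35 to 0.775 m from the base axis. Payload 5.5 kg.
Tool frame: the origin (TCP) lies between the finger pads; the fingertips stand 8 mm ahead of it and the grasp point (between the pads) lies 11 mm behind it; z points along the fingers, y is the line along which they close (so a half turn about z gives the same grasp; the last joint's range is limited). The gripper opens to 85 mm and grips with 20 to 120 N. Pads are 22 mm wide; open, the fingers measure 114 mm over their backs; the gripper's body (76 mm by 85 mm) begins 54 mm behind the grasp point. The pads swing forward as they close: fully open they stand 13 mm farther back than shut.
Start: joints at [-1.294, 0.313, 0.046, 1.304, 0, 1.431], TCP at [0.233, -0.526, 0.215] pointing down, gripper open.
Joint ranges: [-2.76, 2.76], [-0.86, 1.69], [-1.03, 1.26], [-2.2, 2.34], [-1.47, 1.5], [-3.14, 3.14]. Speed limits (rad/s): [2.57, 2.57, 3.14, 3.14, 3.14, 3.14].

## Interface

Orientations are given as a unit quaternion [w, x, y, z].
In Python, from workcell import status, vision, job gives the robot as it stands. The module is installed in compiled form; this text tells all that it offers.
- The arm moves only by the tool apply_moves, never from a script. Its argument "moves" is one flat list of numbers, 6 for each row, row after row: the shift along the world's x, y, z in units of 25 mm (1.0 is 25 mm), then the turn, a rotation vector about the world's x, y, z in rad. In form: [x, y, z, rx, ry, rz, x, y, z, rx, ry, rz, ...]. A call has 1 to 20 rows; each row is the pose to reach, as a shift and turn from the pose commanded when the call began; what a row does not reach only later rows make up. A row lasts 1/12 s, in which the tool goes at most 41.7 mm and 7.16 degrees, less where a joint would pass 70% of its speed; a pose out of reach is approached as far as the arm can. A call with a gripper value outside its range is refused whole. "claw" is the opening in per cent of the stroke, from 0 (shut) to 100 (fully open), set as the call begins (left out, the last holds). The fingers move at their own pace and stop on an object; "newtons" is the grip in N (left out, the last holds). Time passes only in rows, so rows that repeat a pose let the fingers close. It gives the time, the measured TCP pose, the force, the opening and the grip force at its end, in the units of the state.
- status.get_state(): the state, without advancing time (a new reading comes with each control period).
- vision.read_camera(name): name is "scene" or "side" or "wrist"; returns a dict with "image" (480x640x3 uint8, blue, green, red), "camera_matrix" (3x3 intrinsics, pixels), "dist_coeffs" ([k1, k2, p1, p2, k3] as OpenCV has them; the pictures are not rectified), "camera_from_world" (4x4, takes a point from world to camera coordinates). Camera axes: x right, y down, z forward; pixel columns grow to the right and rows downward; lengths in m; the calibration is good to about 2 mm. A picture is of the moment at which its call begins. There is no depth.
- job.hand_in(): hands the job in; it is judged then, once.
The state is a dict: "clock": time; "joint_pos": joint angles; "qvel": joint speeds; "tau": joint torques, N m; "tcp_pos": TCP position; "orientation": TCP orientation; "wrist_force": force on the tool from outside, world axes, zero at the start; "ft_torque": the same for the moment, N m; "finger_gap": finger opening in m; "grip_force": force on a finger pad.
Only numpy, scipy, OpenCV 4.12 (cv2) and the standard library are available. Lean on these libraries where they do the work, as an engineer would, in place of code of your own. Each camera call takes 0.05 s, during which the arm holds its last target. There are 200 camera calls.

## Task

Of the two tilting dispenser bins on the bench, take the one holding the flat square cover-glass boxes by its bail handle and tip it up slowly, only until the boxes start to slide out over the front; keep it tipped there until two or three of the five lie in the catch tray, then lower the bin back down onto its rest without dropping it and let go. The other boxes must stay in the bin; do not touch the boxes with the gripper, and leave the bin of tubes and the things round about alone.

Things in the scene. Friction and masses are not known exactly. Their poses are not given: they have to be found in the camera images.
- box_stand: Grey fixed stand, 281 x 84 mm, of the dispenser bin that holds the cover-glass boxes; an identical one with small tubes stands to its left or right. Origin on the bench under the bin's hinge; x points from the catch tray in front back along the bin (away from the robot but for a yaw of up to 0.3 rad), y left, z up.
- box_handle (a point): Middle of the bin's handle: level crossbar of a bail of 10 mm round bar, along the stand's y, 76 mm between its uprights. With the bin down: 118 mm behind (stand +x) and 64 mm above the hinge, 136 mm above the bench, 37 mm above the box tops, 30 mm above the side walls. Moves with the bin on an arc about the hinge; the bar can turn between finger pads.
- box_chute (a joint): Tilt of the cover-glass-box bin, rad: 0 down on its rest, growing to 0.85 as the handle end is raised. Free hinge: falls back if let go (0.3 kg). Boxes 1-3 lie on a front floor sloping 8 deg to the lip and start sliding somewhere from 0.27 to 0.52 rad, depending on friction; boxes 4-5 only about 0.14 rad later. Just past that angle boxes slide out slowly, within 0.5 to 3 s.
- box_hinge (a point): Middle of the hinge axis of the cover-glass-box bin, level, along the stand's y, 72 mm above the bench, just under the open front lip (76 mm above the bench). From here the bin, an aluminium trough 40 mm wide outside and 34 mm inside, runs 150 mm back.
- box_tray (a point): Centre of the inner floor of the catch tray below the front lip, 4 mm above the bench, 60 mm in front of the stand's origin (stand -x); axes as the stand's. Inside 124 (x) x 76 mm, walls 36 mm above the bench.
- tube_chute (a joint): Tilt in rad of the other, identical bin, which holds three small tubes; 0 = down. To be left down.
- cover_box_1: Flat square white cover-glass box, 28 x 28 x 11 mm, about 20 g, origin at the centre of its underside. The five lie in a single row in the bin; number 1 from the open front lip, 15 mm behind the hinge.
- cover_box_2: Flat square white cover-glass box, 28 x 28 x 11 mm, about 20 g, origin at the centre of its underside. The five lie in a single row in the bin; number 2 from the open front lip, 44 mm behind the hinge.
- cover_box_3: Flat square white cover-glass box, 28 x 28 x 11 mm, about 20 g, origin at the centre of its underside. The five lie in a single row in the bin; number 3 from the open front lip, 73 mm behind the hinge.
- cover_box_4: Flat square white cover-glass box, 28 x 28 x 11 mm, about 20 g, origin at the centre of its underside. The five lie in a single row in the bin; number 4 from the open front lip, 102 mm behind the hinge.
- cover_box_5: Flat square white cover-glass box, 28 x 28 x 11 mm, about 20 g, origin at the centre of its underside. The five lie in a single row in the bin; number 5 from the open front lip, 131 mm behind the hinge.
- marker: Bystander: marker pen, 142 mm long, 14 mm thick, lying between the two dispensers; origin at its middle, on the bench.
- jar: Bystander: small clear jar with white screw cap, 50 mm across, 59 mm high, standing between the two dispensers; origin under its centre.
- timer: Bystander: small pocket timer, 70 x 32 x 13 mm, lying to the right of the dispensers; origin under its centre.

How it is judged:
On the way:
1. the first two boxes from the front have slid into the catch tray while the bin is still held tipped (0.15 rad or more) (z of each of cover_box_1, cover_box_2 in the frame of box_tray below 0.047 m and x of cover_box_1 in the frame of box_tray between -0.066 and 0.066 m and y of cover_box_1 in the frame of box_tray between -0.044 and 0.044 m and x of cover_box_2 in the frame of box_tray between -0.066 and 0.066 m and y of cover_box_2 in the frame of box_tray between -0.044 and 0.044 m and value of joint box_chute above 0.15 rad), for 0.1 s.
At the end, for the whole second after the job is handed in: The bin is down on its rest (tilt under 0.04 rad) and let go; boxes 1 and 2 lie in the catch tray, box 3 is in the tray, in the bin or on the lip between them, boxes 4 and 5 are still in the bin, and all boxes are at rest (z of each of cover_box_1, cover_box_2 in the frame of box_tray below 0.047 m and x of cover_box_1 in the frame of box_tray between -0.066 and 0.066 m and y of cover_box_1 in the frame of box_tray between -0.044 and 0.044 m and x of cover_box_2 in the frame of box_tray between -0.066 and 0.066 m and y of cover_box_2 in the frame of box_tray between -0.044 and 0.044 m and x of cover_box_3 in the frame of box_tray between -0.066 and 0.21 m and y of cover_box_3 in the frame of box_tray between -0.044 and 0.044 m and x of cover_box_4 in the frame of box_tray between 0.063 and 0.21 m and y of cover_box_4 in the frame of box_tray between -0.03 and 0.03 m and z of each of cover_box_4, cover_box_5 in the frame of box_tray above 0.065 m and x of cover_box_5 in the frame of box_tray between 0.063 and 0.21 m and y of cover_box_5 in the frame of box_tray between -0.03 and 0.03 m and value of joint box_chute below 0.04 rad and linear speed of each of cover_box_1, cover_box_2, cover_box_3, cover_box_4, cover_box_5 below 0.03 m/s); the robot touches nothing.
It fails at once if the gripper touches a cover-glass box (over 0.5 N) (contact force between the fingers and cover_box_1 above 0.5 N or contact force between the fingers and cover_box_2 above 0.5 N or contact force between the fingers and cover_box_3 above 0.5 N or contact force between the fingers and cover_box_4 above 0.5 N or contact force between the fingers and cover_box_5 above 0.5 N).
It fails at once if the bin is let fall (downward faster than 3 rad/s) (velocity of joint box_chute below -3 rad/s).
It fails at once if the other bin, with the tubes, is tipped (over 0.1 rad) (value of joint tube_chute above 0.1 rad).
It fails at once if the marker, jar or timer on the bench is displaced (over 40 mm) (distance of any of marker, jar, timer from where it was at the start of the episode above 0.04 m).
It also fails if it takes over 45 s, if anything falls off the work surface, if the arm or the gripper's body presses on something with over 40 N, if the wrist force passes 120 N, or if a joint passes its speed limit or range.

## Working session

There is one attempt and no reset: what is moved stays moved. The work goes in short steps, Python scripts to look and compute and a tool call to move; the robot and the scene stay as the last step left them, time stands still between calls to the robot, and variables do not carry over. Pictures are saved under pics/ and viewed, at most 10 in all, crops included, and the job is handed in when it is done.

Besides the shell and the picture viewer there is one more tool, called as name(argument=value, ...), one argument or row to a line, values as JSON. apply_moves: Moves the arm, as the interface text tells. Its arguments: {"type":"object","properties":{"moves":{"type":"array","items":{"type":"number"}},"claw":{"type":"number"},"newtons":{"type":"number"}},"required":["moves"]}

```bash
mkdir -p pics; cat > h.py <<'E'
import cv2,numpy as np,json
from workcell import status,vision,job
def cap(n,f):
    d=vision.read_camera(n); cv2.imwrite(f'pics/{f}.png',d['image']); np.savez(f'pics/{f}.npz',K=d['camera_matrix'],D=d['dist_coeffs'],T=d['camera_from_world']); return d
def ld(f):
    z=np.load(f'pics/{f}.npz'); return z['K'],z['D'],z['T']
def ray(f,u,v):
    K,D,T=ld(f); p=cv2.undistortPoints(np.array([[[u,v]]],float),K,np.array(D)).ravel()
    R=T[:3,:3]; return -R.T@T[:3,3], R.T@np.array([p[0],p[1],1])
def onz(f,u,v,z):
    o,d=ray(f,u,v); return o+d*(z-o[2])/d[2]
def proj(f,P):
    K,D,T=ld(f); return cv2.projectPoints(np.array(P,float).reshape(-1,1,3),cv2.Rodrigues(T[:3,:3])[0],T[:3,3],K,np.array(D))[0].reshape(-1,2)
E
python3 - <<'E'
from h import *
for n in('scene','side'):cap(n,n+'0')
print(status.get_state())
for n in('scene','side'):print(ld(n+'0')[2])
E
```

```text
{'clock': 0.1, 'joint_pos': array([-1.29363726e+00,  3.13984080e-01,  4.50762036e-02,  1.30361388e+00,
        1.82212104e-05,  1.43123379e+00]), 'qvel': array([ 1.44222958e-03, -1.06961667e-03,  1.45908147e-03,  4.62469453e-04,
        7.22777151e-04, -3.27240952e-05]), 'tau': array([ 2.00926181e-03, -4.81728137e+01,  2.99242312e+01,  1.28092279e-02,
       -1.28004895e-04,  8.40552801e-07]), 'tcp_pos': array([ 0.23261887, -0.52530286,  0.21425794]), 'orientation': array([-8.61298117e-04,  9.78370946e-01,  2.06856348e-01, -5.02172785e-05]), 'wrist_force': array([ 0.43002704, -0.00469995, -0.39719635]), 'ft_torque': array([-0.00276061,  0.02044111, -0.01334225]), 'grip_force': 0.0, 'finger_gap': 0.08557160144477478}
[[ 0.54138691 -0.84060579 -0.0167961  -0.34484348]
 [-0.46241999 -0.28101572 -0.8409506   0.302285  ]
 [ 0.70218798  0.4630465  -0.54085116  0.89713471]
 [ 0.          0.          0.          1.        ]]
[[-0.93101729 -0.36497203  0.00149167  0.46007715]
 [-0.16550936  0.41855272 -0.89298391  0.22476044]
 [ 0.32528981 -0.83163035 -0.45008611  1.17520903]
 [ 0.          0.          0.          1.        ]]
```

View pics/scene0.png

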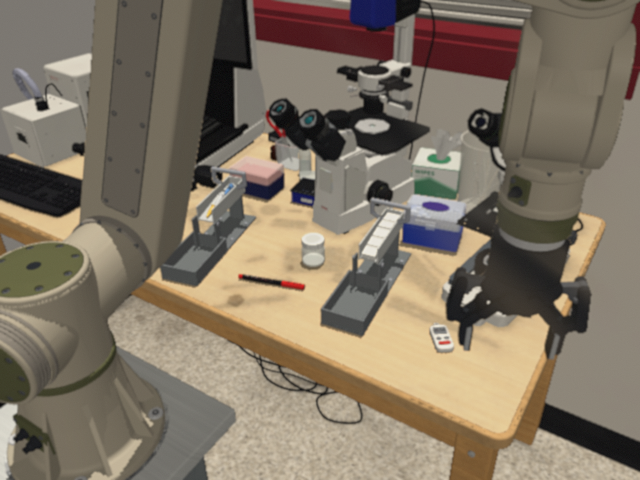

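View pics/side0.png

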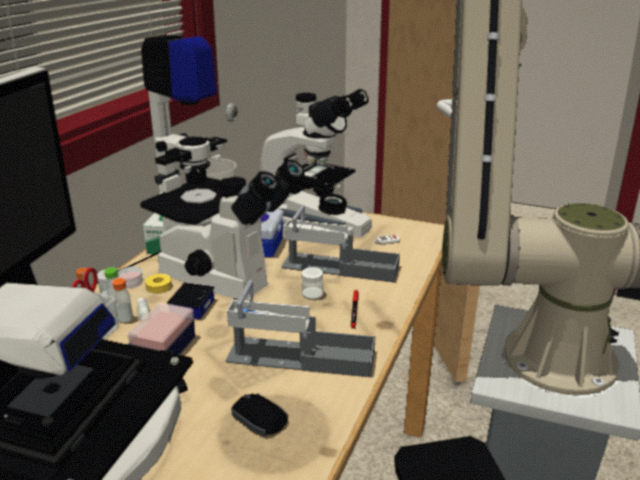

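The box bin is the right-hand one: in scene its tray is around (360,305) and its boxes around (385,235); in side it is around (330,245). The tube bin is on the left. I'll enlarge the box bin.

```bash
python3 - <<'E'
import cv2
a=cv2.imread('pics/scene0.png')[190:340,310:420];b=cv2.imread('pics/side0.png')[195:290,270:410]
cv2.imwrite('pics/c1.png',cv2.resize(a,None,fx=4,fy=4,interpolation=2))
cv2.imwrite('pics/c2.png',cv2.resize(b,None,fx=5,fy=5,interpolation=2))
E
```

```text
(no output)
```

View pics/c1.png

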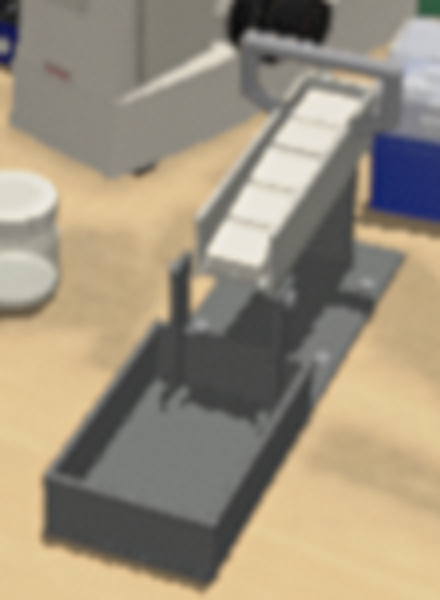

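View pics/c2.png

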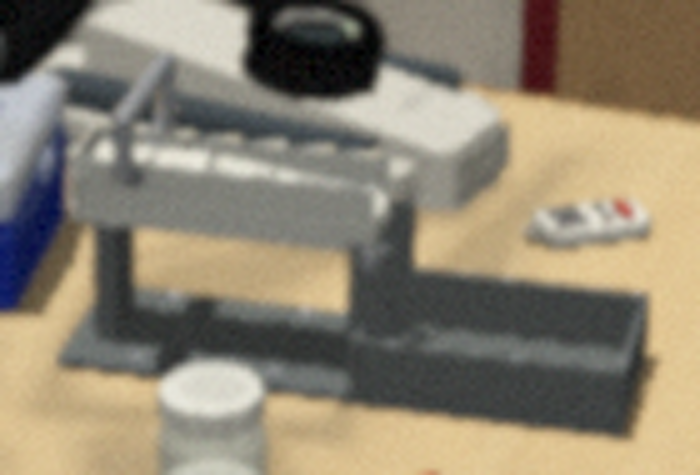

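Scene crop: tray front top corners at (45,478) and (215,524), bail bar from (245,42) to (396,80). Side crop: tray near-front bottom at (630,433), bar from (122,112) to (166,62). I'll fit the stand pose to these points.

```bash
cat > fit.py <<'E'
from h import *
from scipy.optimize import least_squares
S=[((45,478),(-126,42,36)),((215,524),(-126,-42,36)),((208,588),(-126,-42,0)),((45,540),(-126,42,0)),((405,252),(155,-42,4)),((246,42),(118,40,136)),((395,80),(118,-40,136)),((205,270),(0,18,76)),((270,285),(0,-18,76))]
D=[((630,433),(-126,42,0)),((645,297),(-126,-42,36)),((632,374),(-126,42,36)),((62,360),(155,42,4)),((122,114),(118,40,136)),((165,62),(118,-40,136))]
pix=lambda L,s,o:np.array([[(c[0]+.5)/s-.5+o[0],(c[1]+.5)/s-.5+o[1]] for c,_ in L])
ps=pix(S,4,(310,190));pd=pix(D,5,(270,195))
def W(p,L):
    c,s=np.cos(p[2]),np.sin(p[2]);P=np.array([m for _,m in L])/1e3
    return np.c_[p[0]+c*P[:,0]-s*P[:,1],p[1]+s*P[:,0]+c*P[:,1],P[:,2]]
f=lambda p:np.r_[(proj('scene0',W(p,S))-ps).ravel(),(proj('side0',W(p,D))-pd).ravel()]
r=least_squares(f,[.5,-.2,0],loss='soft_l1')
print(r.x); print(f(r.x).reshape(-1,2).round(1))
print('handle',W(r.x,[(0,(118,0,136))]),'hinge',W(r.x,[(0,(0,0,72))]))
E
python3 fit.py; python3 - <<'E'
from h import *
from scipy.spatial.transform import Rotation as R
q=status.get_state()['orientation'];print(R.from_quat(np.r_[q[1:],q[0]]).as_matrix().round(3))
E
```

```text
[ 0.51541603 -0.19396227  0.13340659]
[[-0.5  0.2]
 [ 0.2  1.4]
 [ 1.5  0.6]
 [-0.2 -0.3]
 [ 0.1  0.7]
 [-0.1  0.2]
 [ 0.5 -1.3]
 [-2.   0.5]
 [-0.6  1.2]
 [-1.8  0.7]
 [ 0.7 -1.5]
 [-1.4 -0.8]
 [-1.9  0. ]
 [-0.4  1.4]
 [ 0.2 -1.2]]
handle [[ 0.63236754 -0.17826695  0.136     ]] hinge [[ 0.51541603 -0.19396227  0.072     ]]
[[ 0.914  0.405 -0.   ]
 [ 0.405 -0.914  0.002]
 [ 0.    -0.002 -1.   ]]
```

```bash
python3 - <<'E'
from h import *
for f,u,v in[('scene0',402,243),('scene0',457,251),('scene0',463,215),('scene0',340,232),('scene0',365,218),('side0',370,236),('side0',350,237),('side0',372,222),('side0',272,252),('side0',283,232),('side0',270,290),('side0',180,290),('scene0',445,295),('scene0',480,325)]:
  print(f,u,v,onz(f,u,v,0).round(3))
for f in('scene0','side0'): print(ray(f,320,240)[0].round(3))
# blue box height: vertical edge top pixel
for z in(0,.05,.08,.1,.15):print(z,onz('scene0',402,221,z).round(3),onz('side0',283,215,z).round(3),onz('side0',350,95,z+.15).round(3),onz('side0',290,175,z+.1).round(3))
E
python3 - <<'E'
import cv2
b=cv2.imread('pics/side0.png')[80:300,150:410]
cv2.imwrite('pics/c3.png',cv2.resize(b,None,fx=3,fy=2.7,interpolation=2)[:594])
E
```

```text
scene0 402 243 [ 0.706 -0.179  0.   ]
scene0 457 251 [ 0.74  -0.294  0.   ]
scene0 463 215 [ 0.89 -0.25  0.  ]
scene0 340 232 [ 0.673 -0.038  0.   ]
scene0 365 218 [ 0.757 -0.057  0.   ]
side0 370 236 [ 0.512 -0.385  0.   ]
side0 350 237 [ 0.561 -0.359  0.   ]
side0 372 222 [ 0.535 -0.474  0.   ]
side0 272 252 [ 0.719 -0.202  0.   ]
side0 283 232 [ 0.743 -0.32   0.   ]
side0 270 290 [ 0.641 -0.028  0.   ]
side0 180 290 [0.835 0.05  0.   ]
scene0 445 295 [ 0.585 -0.33   0.   ]
scene0 480 325 [ 0.537 -0.418  0.   ]
[-0.303 -0.62   0.734]
[0.083 1.051 0.729]
0 [ 0.79  -0.138  0.   ] [ 0.792 -0.425  0.   ] [ 0.903 -1.33   0.15 ] [ 0.798 -0.493  0.1  ]
0.05 [ 0.716 -0.171  0.05 ] [ 0.743 -0.324  0.05 ] [ 0.832 -1.124  0.2  ] [ 0.741 -0.37   0.15 ]
0.08 [ 0.671 -0.191  0.08 ] [ 0.714 -0.263  0.08 ] [ 0.79  -1.001  0.23 ] [ 0.707 -0.297  0.18 ]
0.1 [ 0.641 -0.204  0.1  ] [ 0.695 -0.222  0.1  ] [ 0.762 -0.919  0.25 ] [ 0.684 -0.248  0.2  ]
0.15 [ 0.567 -0.237  0.15 ] [ 0.646 -0.121  0.15 ] [ 0.691 -0.713  0.3  ] [ 0.627 -0.125  0.25 ]
```

View pics/c3.png

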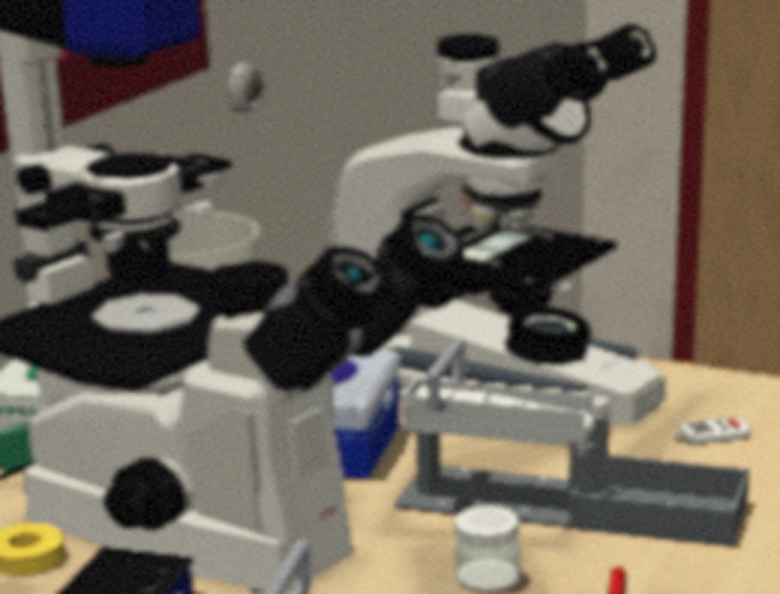

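```bash
python3 - <<'E'
from h import *
def tri(a,b):
    o1,d1=ray('scene0',*a);o2,d2=ray('side0',*b)
    s=np.linalg.lstsq(np.c_[d1,-d2],o2-o1,rcond=None)[0]
    p,q=o1+s[0]*d1,o2+s[1]*d2;return ((p+q)/2).round(3),round(np.linalg.norm(p-q),3)
for a in[(322,122),(284,108)]:
  for b in[(267,171),(294,160)]:print(a,b,*tri(a,b))
for f,u,v in[('side0',354,170),('side0',362,97),('side0',330,192),('side0',305,170)]:
  o,d=ray(f,u,v);print((o+d*(-.42-o[1])/d[1]).round(3))
E
```

```text
(322, 122) (267, 171) [ 0.63  -0.023  0.287] 0.013
(322, 122) (294, 160) [ 0.582 -0.054  0.309] 0.01
(284, 108) (267, 171) [0.596 0.044 0.314] 0.013
(284, 108) (294, 160) [0.552 0.012 0.334] 0.01
[ 0.575 -0.42   0.17 ]
[ 0.558 -0.42   0.369]
[ 0.643 -0.42   0.096]
[ 0.718 -0.42   0.151]
```

apply_moves(
  moves=[1, 1.6, 0.4, 0, 0, 0.1, 2, 3.2, 0.8, 0, 0, 0.2, 3, 4.8, 1.2, 0, 0, 0.3, 4, 6.4, 1.6, 0, 0, 0.4, 5, 8, 2, 0, 0, 0.5, 6, 9.6, 2, 0, 0, 0.6, 7, 11.2, 2, 0, 0, 0.72, 8, 12.8, 2, 0, 0, 0.84, 8.7, 14.2, 2, 0, 0, 0.96, 9.7, 14.3, 2, 0, 0, 1.07, 11, 14.2, 2, 0, 0, 1.18, 12.5, 14.1, 1, 0, 0, 1.286, 14, 14, 0.5, 0, 0, 1.286, 15.2, 13.9, 0, 0, 0, 1.286, 16, 13.88, 0, 0, 0, 1.286, 16, 13.88, 0, 0, 0, 1.286, 16, 13.88, 0, 0, 0, 1.286],
  claw=100,
  newtons=25,
)

```text
clock: 1.52
tcp_pos: [0.633, -0.1784, 0.2131]
orientation: [-0.001, 0.659, 0.753, -0.001]
wrist_force: [-0.2, 0.5, 0.5]
finger_gap: 0.0857
grip_force: 0.0
```

```bash
python3 - <<'E'
from h import *
from scipy.spatial.transform import Rotation as R
cap('wrist','w1');s=status.get_state();q=s['orientation'];print(s['clock'],s['tcp_pos'],R.from_quat(np.r_[q[1:],q[0]]).as_matrix().round(3),s['joint_pos'].round(2))
c,n=np.cos(.1334),np.sin(.1334);P=lambda x,y,z:[.51542+c*x-n*y,-.19396+n*x+c*y,z]
print(proj('w1',[P(.118,.038,.136),P(.118,0,.136),P(.118,-.038,.136),P(.15,0,.09)]).round(1))
E
```

```text
1.5667 [ 0.63228411 -0.1785282   0.21414578] [[-0.132  0.991 -0.002]
 [ 0.991  0.132  0.001]
 [ 0.001 -0.002 -1.   ]] [-0.4   0.48  0.29  1.39 -0.    1.04]
[[315.  194.1]
 [315.1 244.8]
 [315.1 290.8]
 [351.9 227.6]]
```

View pics/w1.png

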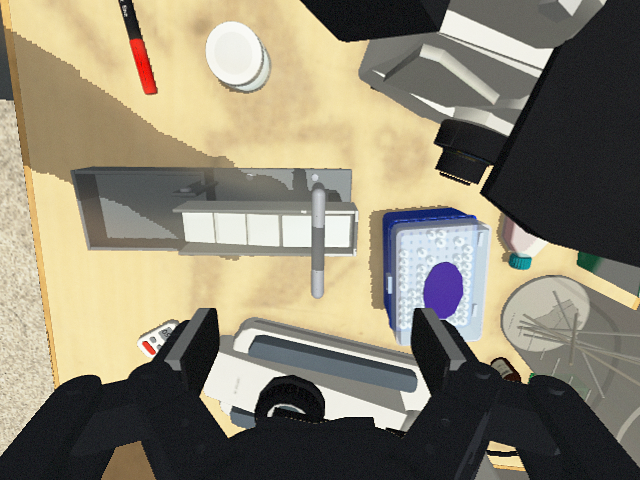

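The wrist view shows the bar at (318,187)-(318,295), vertical in the image, about 2 mm further back and left than the fit. I'll shift for that and descend.

apply_moves(
  moves=[0.04, 0.08, -0.6, 0, 0, 0, 0.04, 0.08, -1.4, 0, 0, 0, 0.04, 0.08, -2.2, 0, 0, 0, 0.04, 0.08, -2.8, 0, 0, 0, 0.04, 0.08, -3.2, 0, 0, 0, 0.04, 0.08, -3.45, 0, 0, 0, 0.04, 0.08, -3.45, 0, 0, 0],
)

```text
clock: 2.15
tcp_pos: [0.6326, -0.1768, 0.1283]
orientation: [-0.001, 0.659, 0.752, -0.0]
wrist_force: [0.2, -1.0, -0.2]
finger_gap: 0.0853
grip_force: 0.0
```

apply_moves(
  moves=[0, 0, 0, 0, 0, 0, 0, 0, 0, 0, 0, 0, 0, 0, 0, 0, 0, 0, 0, 0, 0, 0, 0, 0, 0, 0, 0, 0, 0, 0, 0, 0, 0, 0, 0, 0, 0, 0, 0, 0, 0, 0, 0, 0, 0, 0, 0, 0],
  claw=0,
  newtons=25,
)

```text
clock: 2.82
tcp_pos: [0.6338, -0.1768, 0.1289]
orientation: [0.0, 0.659, 0.752, 0.0]
wrist_force: [0.1, -0.5, -0.2]
finger_gap: -0.0
grip_force: 0.0
```

```bash
python3 - <<'E'
from h import *
cap('side','s1');cap('scene','e1');cap('wrist','w2');s=status.get_state();print(s)
a=cv2.imread('pics/e1.png')[150:350,280:480];b=cv2.imread('pics/side0.png')*0+cv2.imread('pics/s1.png');b=b[160:290,250:410]
w=cv2.imread('pics/w2.png')
cv2.imwrite('pics/m1.png',np.hstack([cv2.resize(a,(400,400)),cv2.resize(w,(400,300))]if 0 else [cv2.resize(a,(400,400),interpolation=2),cv2.resize(b,(400,400),interpolation=2)]))
E
```

```text
{'clock': 2.9667, 'joint_pos': array([-3.93956608e-01,  5.08073374e-01,  1.27484464e-01,  1.19018940e+00,
        6.57410484e-06,  1.04481211e+00]), 'qvel': array([-6.65842938e-05,  7.48167503e-04, -1.54411614e-03, -1.46676581e-03,
       -1.50090189e-04,  5.10223811e-04]), 'tau': array([ 3.23648746e-03, -5.79411364e+01,  2.92511165e+01,  2.04506738e-03,
       -1.29956702e-04, -2.91144397e-05]), 'tcp_pos': array([ 0.63378679, -0.17681849,  0.12881059]), 'orientation': array([7.48474972e-06, 6.58921705e-01, 7.52211530e-01, 5.99466840e-06]), 'wrist_force': array([-0.12800146, -0.85747941,  0.54806125]), 'ft_torque': array([-0.03105066,  0.00199511,  0.01722387]), 'grip_force': 0.0, 'finger_gap': 6.113290544995852e-05}
```

View pics/m1.png

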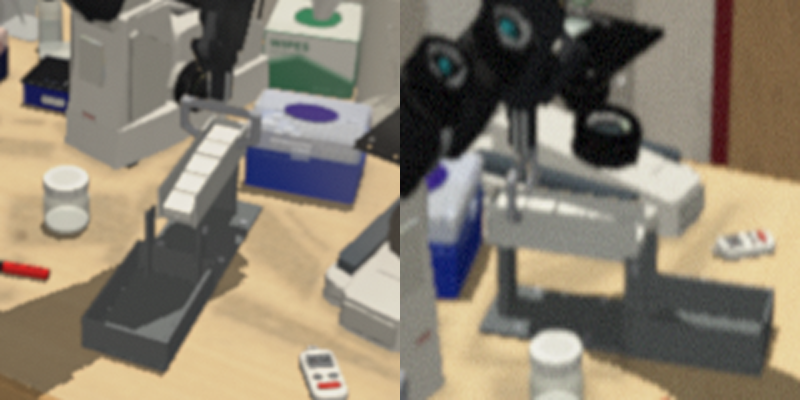

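The fingers shut fully and missed the bar. I'll check with the wrist view.

View pics/w2.png

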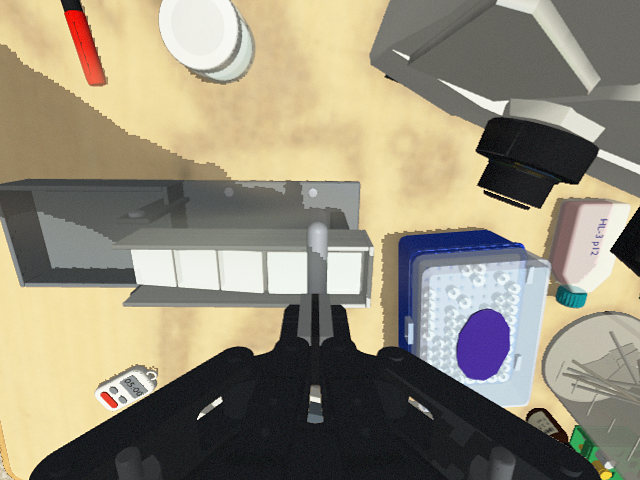

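The wrist view shows the shut fingertips near (315,298), with the bar running to (318,225) just above them in the image. I'll project the nominal points for comparison.

```bash
python3 - <<'E'
from h import *
s=status.get_state();t=s['tcp_pos']
print('tcp',proj('w2',[t,t-[0,0,.008],t+[0,0,.011],t+[0,0,.03]]).round(1))
c,n=np.cos(.1334),np.sin(.1334)
for x0,y0 in[(.51542,-.19396),(.517,-.192)]:
  P=lambda x,y,z:[x0+c*x-n*y,y0+n*x+c*y,z]
  print(proj('w2',[P(.118,.043,.136),P(.118,0,.136),P(.118,-.043,.136),P(0,.02,.1),P(.15,.02,.106),P(.15,-.02,.106),P(-.126,.042,.036),P(.155,.042,0.004)]).round(1))
print('w1',proj('w1',[P(.118,.043,.136),P(.118,-.043,.136),P(.15,.02,.106),P(.15,-.02,.106),P(-.126,.042,.036),P(-.126,-.042,.036)]).round(1))
print(ld('w2')[2].round(3))
a=cv2.imread('pics/w2.png')[190:370,220:400];cv2.imwrite('pics/c5.png',cv2.resize(a,(600,600),interpolation=2))
E
```

```text
tcp [[315.6 292.8]
 [315.6 286.1]
 [315.6 303. ]
 [315.7 324.1]]
[[312.1 219.7]
 [312.5 301.5]
 [312.9 371.2]
 [113.4 242.1]
 [368.5 245. ]
 [365.3 306.7]
 [-11.6 187.3]
 [357.6 180.3]]
[[316.  216.1]
 [316.1 298.5]
 [316.2 368.6]
 [115.9 239.3]
 [371.9 242.1]
 [368.5 304.2]
 [ -9.9 185. ]
 [359.9 178.2]]
w1 [[317.6 184.5]
 [317.5 294.6]
 [357.1 207.2]
 [355.2 253.6]
 [ 70.  169.8]
 [ 88.4 249.8]]
[[ 0.991  0.131 -0.002 -0.605]
 [ 0.124 -0.939  0.321 -0.26 ]
 [ 0.04  -0.318 -0.947  0.218]
 [ 0.     0.     0.     1.   ]]
```

View pics/c5.png

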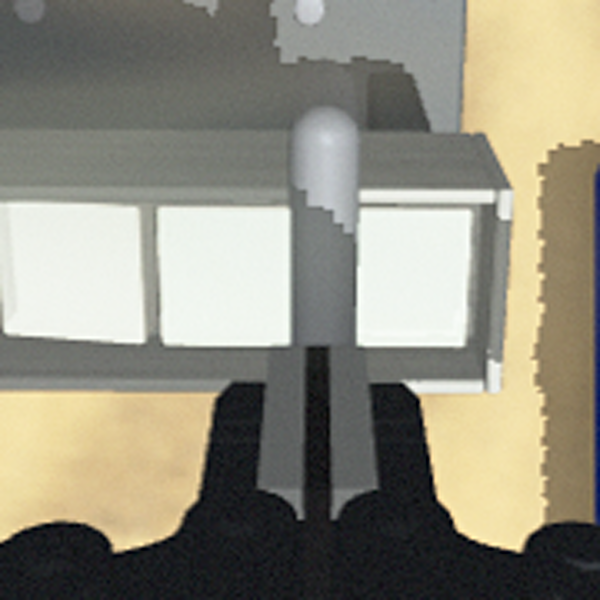

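```bash
python3 - <<'E'
from h import *
s=status.get_state();t=s['tcp_pos'];print(t)
P=[t-[0,0,.008],t,t+[0,0,.02],[.634,-.176,.136]]
for f in('e1','s1'):print(proj(f,P).round(1))
# side: column profile around the finger; scene likewise
b=cv2.cvtColor(cv2.imread('pics/s1.png'),cv2.COLOR_BGR2GRAY);print(b[196:240:2,288:312:2])
a=cv2.cvtColor(cv2.imread('pics/e1.png'),cv2.COLOR_BGR2GRAY);print(a[184:216:2,370:412:2])
E
```

```text
[ 0.63378679 -0.17681849  0.12881059]
[[389.  210.3]
 [389.2 206.9]
 [389.7 198.2]
 [389.1 203.6]]
[[297.6 218.1]
 [297.6 215. ]
 [297.4 207.4]
 [297.3 212.4]]
[[105 178 121  46  68  59  57  23 101 216 220 220]
 [187 217 160  67  83  79  82  25 107 222 225 227]
 [174 196 191  83  94  83  81  25 113 221 226 224]
 [154 159 141  66  95  81  81  25 115 221 225 223]
 [155 154 136  62  95  84  86  25 110 220 227 225]
 [155 150 140  76  97  78  84  29  98 188 216 221]
 [148 147 153 133 101  82  93  63 101 156 166 178]
 [ 98 114 123 126 120  91  92  80 108 152 155 156]
 [ 78  87  82  92 101  90  87 101 107 147 152 155]
 [ 65  67  72  97  92  83 100 109 100 102 114 128]
 [ 93  68  87 153 124  84  91 123 100  90  82  88]
 [191 179 140 156 111  79  96 129  95  67  72  72]
 [150 162 133 107 124 165 137 119 100  83  77  60]
 [105 143 134 104 117 144 130 125 134 132 127 116]
 [133 220 190 109 154 214 191 188 193 176 167 162]
 [164 219 180 107 156 221 202 222 231 231 234 231]
 [139 143 128 105 102 130 142 161 174 183 195 185]
 [133 127 117 105  85 100 132 136 136 136 135 138]
 [132 124 131 119 108 
[... 907 characters left out ...]
2 117 103  93  95 102  97  83  73  99 123 139 141 141 140 142
  149 185 197]
 [ 98  99 100  97 100 104 103 103 105 105 105 110 125 132 137 140 148 162
  164 188 194]
 [108 100  86  55  62  98 109 105 101 102 102 103 104 103 109 112 133 169
  171 175 181]
 [107 100 105 112 106 128 136 132 133 122 113 111 108 104 102 101 103 129
  160 168 172]
 [107 100 115 138 137 139 137 148 161 145 138 142 155 154 143 132 116 109
  117 127 145]
 [109 100 112 137 137 137 144 170 133 126 128 127 135 145 163 193 187 163
  106 101 144]
 [111 102 106 127 140 138 167 141 132 179 167 148 137 128 130 153 179 162
  105  99 132]
 [130 112 108 112 130 145 152 114 197 230 228 224 220 195 175 163 153 127
   99 100 129]]
```

All three views put the shut fingertips at about z = 0.147, just above the bar top at 0.141 and higher than stated. So the fingers closed over the top of the bar without touching it. I'll open, go 25 mm lower and close again.

apply_moves(
  moves=[0, 0, 0, 0, 0, 0, 0, 0, 0, 0, 0, 0, 0, 0, 0, 0, 0, 0, 0, 0, 0, 0, 0, 0, 0, 0, 0, 0, 0, 0, 0, 0, 0, 0, 0, 0, 0, 0, 0, 0, 0, 0, 0, 0, 0, 0, 0, 0],
  claw=100,
)

```text
clock: 3.63
tcp_pos: [0.6338, -0.1768, 0.1289]
orientation: [0.0, 0.659, 0.752, 0.0]
wrist_force: [-0.1, -0.3, 0.2]
finger_gap: 0.0853
grip_force: 0.0
```

apply_moves(
  moves=[0, 0, -0.25, 0, 0, 0, 0, 0, -0.5, 0, 0, 0, 0, 0, -0.75, 0, 0, 0, 0, 0, -1, 0, 0, 0, 0, 0, -1, 0, 0, 0],
)

```text
clock: 4.05
tcp_pos: [0.6326, -0.1764, 0.1016]
orientation: [-0.002, 0.659, 0.752, -0.001]
wrist_force: [-0.9, -0.0, 0.3]
finger_gap: 0.0857
grip_force: 0.0
```

```bash
python3 - <<'E'
from h import *
s=status.get_state();print(s['clock'],s['tcp_pos'],s['wrist_force'],s['finger_gap'])
E
```

```text
4.05 [ 0.63255817 -0.17635465  0.10156727] [-0.88230869 -0.00092033  0.32392941] 0.08567597500451524
```

apply_moves(
  moves=[0, 0, 0, 0, 0, 0, 0, 0, 0, 0, 0, 0, 0, 0, 0, 0, 0, 0, 0, 0, 0, 0, 0, 0, 0, 0, 0, 0, 0, 0, 0, 0, 0, 0, 0, 0, 0, 0, 0, 0, 0, 0, 0, 0, 0, 0, 0, 0],
  claw=0,
  newtons=25,
)

```text
clock: 4.72
tcp_pos: [0.6346, -0.1768, 0.1042]
orientation: [0.001, 0.659, 0.752, 0.001]
wrist_force: [1.4, 0.5, 0.2]
finger_gap: 0.0088
grip_force: 25.0
```

```bash
python3 - <<'E'
from h import *
cap('wrist','w3');cap('scene','e3');s=status.get_state();print(s['clock'],s['tcp_pos'],s['wrist_force'],s['ft_torque'],s['finger_gap'],s['grip_force'])
w=cv2.cvtColor(cv2.imread('pics/w3.png'),cv2.COLOR_BGR2GRAY);print(w[230:340:4,296:340:3])
E
```

```text
4.8167 [ 0.63459784 -0.17679418  0.10421164] [ 3.07397514  1.07327201 -0.28470527] [ 0.13311816 -0.694428   -0.11861312] 0.008758465152325895 24.974891245365143
[[ 94  91  92  90  89  96  95  96 100 102  93  89  68  73  75]
 [ 92  90  90  90  95  98  95  95  99 101  99  92  69  72  72]
 [ 92  92  95  91  93  98 123 119 110  99 100  87  68  75  71]
 [118 117 119  96 122 148 157 161 156 139 107 120 116 118 118]
 [116 116 117 126 153 171 180 183 179 167 148 114 114 115 114]
 [121 115 116 132 163 182 199 212 191 176 154 111 115 117 120]
 [119 117 118 134 164 181 186 194 187 171 155 114 115 114 113]
 [120 120 122 131 161 183 189 195 185 170 151 124 120 122 120]
 [132 133 137 106 164 184 191 195 185 171 154 150 160 157 159]
 [133 130 134 112 113 119 118 119 174 170 151 135 222 220 219]
 [242 242 248 105 113 117 120 119 115 103 146 243 243 241 243]
 [242 241 248 101 110 118 118 117 116 112  97 246 241 241 242]
 [242 242 249 101 109 117 119 119 113 110  94 245 242 241 242]
 [242 243 248  98 107 113 116 116 112 104  92 245 242 243 242]
 [244 243 247  95 110 112 111 117 109 106  91 245 242 243 242]
 [244 243 247  92 105 111 114 113 109 104  87 245 244 245 243]
 [ 85  85  43  97 103 115 112 113 107 105  94  87  87  90  82]
 [ 94  96  35  97 107 111 113 116 108 101  97  89  98  95  94]
 [ 93  98   6  95 108 116 111 110 106 102  96  90  94  97  94]
 [ 95  96  12  97 107 112 114 109 109 101  94  70  95  96  95]
 [ 94  96  25  88 108 111 111 111 107 105  30  48  93  96  94]
 [ 92  99  19  91 103 113 111 109 105 100  35  31  92  97  94]
 [ 96  80  22  82 107 113 112 111 106  99  33  21  99  92  98]
 [ 92  73  26  87 104 111 110 111 106 100  38  14  96  96  91]
 [ 97  64  23  88 107 112 114 109 103  99  32  18  96  90  95]
 [ 94  50  22  87 106 115 109 111 107 101  18  19  98  92  97]
 [ 94  40  19  84 106 110 113 108 108 102  17  27  88  95  94]
 [120  45  24  88 106 113 114 109 104  99  24  26 113 121  87]]
```

The bar is gripped: gap 8.8 mm at 25 N. I'll work out the arc table, with tool orientation fixed because the bar can turn in the pads, and write a profile-based detector for the boxes.

```bash
cat > obs.py <<'E'
from h import *
import sys
X0,Y0,A=.517,-.192,.1334;c,n=np.cos(A),np.sin(A)
T0=float(open('t0').read()) if 0 else None
def W(x,y,z): return [X0+c*x-n*y,Y0+n*x+c*y,z]
def prof(f,th):
    im=cv2.imread(f'pics/{f}.png').min(2).astype(float)
    def samp(p):
        u=proj(f,p); return cv2.remap(im.astype(np.float32),u[:,:1].astype(np.float32),u[:,1:].astype(np.float32),1).ravel()
    ys=np.arange(-.012,.0121,.003)
    row=[]
    for x in np.arange(0,.150,.004):
        h=.004+.011+min(x,.088)*np.tan(np.radians(8))
        xx,zz=x*np.cos(th)-h*np.sin(th),.072+x*np.sin(th)+h*np.cos(th)
        row.append(int(9*np.mean(samp([W(xx,y,zz) for y in ys])>170)+.5))
    g=[W(x,y,.012) for x in np.arange(-.12,0,.003) for y in np.arange(-.036,.037,.003)]
    t=(samp(g)>150).reshape(-1,25)
    print(f,'bin 0..148mm',''.join(map(str,row)),'tray white mm2',int(t.sum()*9))
def look(th,tag):
    s=status.get_state();print(round(s['clock'],2),s['tcp_pos'].round(4),s['wrist_force'].round(1),round(s['finger_gap'],4),round(s['grip_force'],1))
    for k in('wrist','scene'):cap(k,k[0]+tag);prof(k[0]+tag,th)
if __name__=='__main__': look(float(sys.argv[1]),sys.argv[2])
E
python3 - <<'E'
from obs import *
prof('w3',0);prof('e3',0)
for th in [.05,.1,.15,.2,.25,.28,.31,.34,.37,.4,.43,.46,.49,.52,.55,.58]:
    dx=.118*np.cos(th)-.064*np.sin(th)-.118;dz=.118*np.sin(th)+.064*np.cos(th)-.064
    print(th,(np.array([c*dx,n*dx,dz])/.025).round(3))
E
```

```text
w3 bin 0..148mm 77777880888888888888991887751000577880 tray white mm2 747
e3 bin 0..148mm 89999887888999899999988999888889888850 tray white mm2 0
0.05 [-0.133 -0.018  0.233]
0.1 [-0.277 -0.037  0.458]
0.15 [-0.432 -0.058  0.677]
0.2 [-0.597 -0.08   0.887]
0.25 [-0.773 -0.104  1.088]
0.28 [-0.883 -0.119  1.205]
0.31 [-0.997 -0.134  1.318]
0.34 [-1.114 -0.149  1.428]
0.37 [-1.234 -0.166  1.534]
0.4 [-1.357 -0.182  1.636]
0.43 [-1.484 -0.199  1.735]
0.46 [-1.613 -0.216  1.829]
0.49 [-1.745 -0.234  1.92 ]
0.52 [-1.879 -0.252  2.007]
0.55 [-2.016 -0.271  2.09 ]
0.58 [-2.156 -0.289  2.168]
```

apply_moves(
  moves=[-0.03, 0, 0.06, 0, 0, 0, -0.08, -0.01, 0.145, 0, 0, 0, -0.133, -0.018, 0.233, 0, 0, 0, -0.2, -0.027, 0.345, 0, 0, 0, -0.277, -0.037, 0.458, 0, 0, 0, -0.352, -0.047, 0.568, 0, 0, 0, -0.432, -0.058, 0.677, 0, 0, 0, -0.514, -0.069, 0.783, 0, 0, 0, -0.597, -0.08, 0.887, 0, 0, 0, -0.649, -0.087, 0.949, 0, 0, 0, -0.701, -0.094, 1.01, 0, 0, 0, -0.745, -0.1, 1.055, 0, 0, 0, -0.773, -0.104, 1.088, 0, 0, 0, -0.773, -0.104, 1.088, 0, 0, 0, -0.773, -0.104, 1.088, 0, 0, 0],
)

```text
clock: 6.07
tcp_pos: [0.6156, -0.1792, 0.132]
orientation: [0.001, 0.659, 0.752, 0.001]
wrist_force: [5.4, 1.9, 0.3]
finger_gap: 0.009
grip_force: 24.7
```

```bash
python3 obs.py .25 25
```

```text
6.07 [ 0.6156 -0.1792  0.132 ] [5.4 1.9 0.3] 0.009 24.7
w25 bin 0..148mm 77777888888888888889997966001147778891 tray white mm2 657
s25 bin 0..148mm 59999987999999889999988898899899744430 tray white mm2 0
```

apply_moves(
  moves=[-0.037, -0.005, 0.04, 0, 0, 0, -0.074, -0.01, 0.08, 0, 0, 0, -0.11, -0.015, 0.117, 0, 0, 0, -0.11, -0.015, 0.117, 0, 0, 0, -0.11, -0.015, 0.117, 0, 0, 0, -0.11, -0.015, 0.117, 0, 0, 0, -0.11, -0.015, 0.117, 0, 0, 0, -0.11, -0.015, 0.117, 0, 0, 0, -0.11, -0.015, 0.117, 0, 0, 0, -0.11, -0.015, 0.117, 0, 0, 0],
)

```text
clock: 7.0
tcp_pos: [0.613, -0.1796, 0.135]
orientation: [0.001, 0.659, 0.752, 0.001]
wrist_force: [5.7, 1.2, 1.2]
finger_gap: 0.0089
grip_force: 24.6
```

```bash
python3 obs.py .28 28
```

```text
7.0 [ 0.613  -0.1796  0.135 ] [5.7 1.2 1.2] 0.0089 24.6
w28 bin 0..148mm 67777888888888888889998966001557799990 tray white mm2 657
s28 bin 0..148mm 39999988999999899999988998888888544410 tray white mm2 0
```

Nothing is sliding yet, so on to 0.31.

apply_moves(
  moves=[-0.038, -0.005, 0.038, 0, 0, 0, -0.076, -0.01, 0.076, 0, 0, 0, -0.114, -0.015, 0.113, 0, 0, 0, -0.114, -0.015, 0.113, 0, 0, 0, -0.114, -0.015, 0.113, 0, 0, 0, -0.114, -0.015, 0.113, 0, 0, 0, -0.114, -0.015, 0.113, 0, 0, 0, -0.114, -0.015, 0.113, 0, 0, 0, -0.114, -0.015, 0.113, 0, 0, 0, -0.114, -0.015, 0.113, 0, 0, 0],
)

```text
clock: 7.93
tcp_pos: [0.6102, -0.1799, 0.1378]
orientation: [0.001, 0.659, 0.752, 0.001]
wrist_force: [5.2, 1.7, 1.4]
finger_gap: 0.009
grip_force: 24.6
```

```bash
python3 obs.py .31 31
```

```text
7.93 [ 0.6102 -0.1799  0.1378] [5.2 1.7 1.4] 0.009 24.6
w31 bin 0..148mm 77777888888888888889999866011557799990 tray white mm2 657
s31 bin 0..148mm 09999987999999899999988999998898444400 tray white mm2 0
```

apply_moves(
  moves=[-0.039, -0.005, 0.037, 0, 0, 0, -0.078, -0.01, 0.074, 0, 0, 0, -0.117, -0.015, 0.11, 0, 0, 0, -0.117, -0.015, 0.11, 0, 0, 0, -0.117, -0.015, 0.11, 0, 0, 0, -0.117, -0.015, 0.11, 0, 0, 0, -0.117, -0.015, 0.11, 0, 0, 0, -0.117, -0.015, 0.11, 0, 0, 0, -0.117, -0.015, 0.11, 0, 0, 0, -0.117, -0.015, 0.11, 0, 0, 0],
)

```text
clock: 8.87
tcp_pos: [0.6074, -0.1803, 0.1408]
orientation: [0.001, 0.659, 0.752, 0.001]
wrist_force: [4.9, 1.4, 1.6]
finger_gap: 0.0089
grip_force: 24.6
```

```bash
python3 obs.py .34 34
```

```text
8.87 [ 0.6074 -0.1803  0.1408] [4.9 1.4 1.6] 0.0089 24.6
w34 bin 0..148mm 77777888888870000000000770010567899990 tray white mm2 1404
s34 bin 0..148mm 40998999900000000000008999998888444300 tray white mm2 810
```

The boxes are sliding, so I'll hold here and look again shortly.

apply_moves(
  moves=[0, 0, 0, 0, 0, 0, 0, 0, 0, 0, 0, 0, 0, 0, 0, 0, 0, 0],
)

```text
clock: 9.22
tcp_pos: [0.6074, -0.1802, 0.1407]
orientation: [0.001, 0.659, 0.752, 0.001]
wrist_force: [6.1, 2.7, 2.2]
finger_gap: 0.009
grip_force: 24.6
```

```bash
python3 obs.py .34 34b
```

```text
9.22 [ 0.6074 -0.1802  0.1407] [6.1 2.7 2.2] 0.009 24.6
w34b bin 0..148mm 00000000000000000000000770010567899990 tray white mm2 1629
s34b bin 0..148mm 00000000000000000000008999998888444300 tray white mm2 1971
```

apply_moves(
  moves=[0, 0, 0, 0, 0, 0, 0, 0, 0, 0, 0, 0, 0, 0, 0, 0, 0, 0],
)

```text
clock: 9.57
tcp_pos: [0.6074, -0.1803, 0.1408]
orientation: [0.001, 0.659, 0.752, 0.001]
wrist_force: [6.1, 2.3, 1.5]
finger_gap: 0.009
grip_force: 24.6
```

```bash
python3 obs.py .34 34c; python3 - <<'E'
from h import *
a=cv2.imread('pics/s34c.png')[180:340,310:440];w=cv2.imread('pics/w34c.png')[100:400,0:420]
cv2.imwrite('pics/m2.png',np.hstack([cv2.resize(a,(380,470),interpolation=2),cv2.copyMakeBorder(w,0,170,0,0,0)]))
E
```

```text
9.57 [ 0.6074 -0.1803  0.1408] [6.1 2.3 1.5] 0.009 24.6
w34c bin 0..148mm 00000000000000000000000770010567899990 tray white mm2 2043
s34c bin 0..148mm 00000000000000000000008999998888444300 tray white mm2 1971
```

View pics/m2.png

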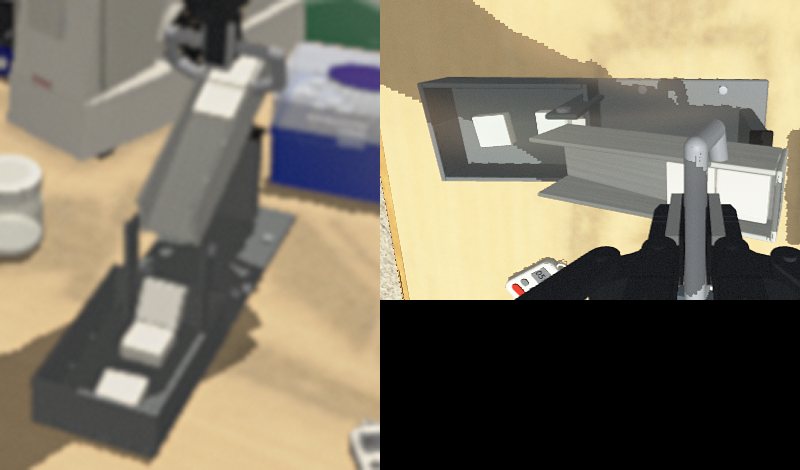

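The picture shows three boxes in the tray: two flat, and one leaning at the back. Boxes 4 and 5 are still in the bin. I'll lower it along the same arc.

apply_moves(
  moves=[0.058, 0.008, -0.055, 0, 0, 0, 0.117, 0.015, -0.11, 0, 0, 0, 0.174, 0.022, -0.167, 0, 0, 0, 0.231, 0.03, -0.223, 0, 0, 0, 0.286, 0.038, -0.281, 0, 0, 0, 0.341, 0.045, -0.34, 0, 0, 0, 0.43, 0.057, -0.44, 0, 0, 0, 0.517, 0.069, -0.541, 0, 0, 0, 0.6, 0.08, -0.646, 0, 0, 0, 0.682, 0.091, -0.751, 0, 0, 0, 0.76, 0.102, -0.86, 0, 0, 0, 0.837, 0.112, -0.97, 0, 0, 0, 0.91, 0.122, -1.08, 0, 0, 0, 0.981, 0.131, -1.195, 0, 0, 0, 1.025, 0.137, -1.27, 0, 0, 0, 1.065, 0.142, -1.34, 0, 0, 0, 1.095, 0.147, -1.395, 0, 0, 0, 1.114, 0.149, -1.428, 0, 0, 0, 1.114, 0.149, -1.428, 0, 0, 0, 1.114, 0.149, -1.428, 0, 0, 0],
)

```text
clock: 11.33
tcp_pos: [0.6345, -0.1768, 0.1044]
orientation: [0.001, 0.659, 0.752, 0.0]
wrist_force: [5.6, 0.9, 2.4]
finger_gap: 0.0085
grip_force: 25.3
```

```bash
python3 obs.py 0 d
```

```text
11.33 [ 0.6345 -0.1768  0.1044] [5.6 0.9 2.4] 0.0085 25.3
wd bin 0..148mm 00000000000000000000004887753010577890 tray white mm2 1116
sd bin 0..148mm 00000000000000000000008999888889888840 tray white mm2 1980
```

apply_moves(
  moves=[0, 0, 0, 0, 0, 0, 0, 0, 0, 0, 0, 0, 0, 0, 0, 0, 0, 0, 0, 0, 0, 0, 0, 0, 0, 0, 0, 0, 0, 0, 0, 0, 0, 0, 0, 0, 0, 0, 0, 0, 0, 0, 0, 0, 0, 0, 0, 0],
  claw=100,
)

```text
clock: 12.1
tcp_pos: [0.6337, -0.1768, 0.1038]
orientation: [-0.0, 0.659, 0.752, -0.0]
wrist_force: [0.1, 0.0, 0.2]
finger_gap: 0.0852
grip_force: 0.0
```

apply_moves(
  moves=[0, 0, 0.3, 0, 0, 0, 0, 0, 0.8, 0, 0, 0, 0, 0, 1.4, 0, 0, 0, 0, 0, 2.2, 0, 0, 0, 0, 0, 3, 0, 0, 0, 0, 0, 3.8, 0, 0, 0, 0, 0, 4.4, 0, 0, 0, 0, 0, 4.4, 0, 0, 0, 0, 0, 4.4, 0, 0, 0],
)

```text
clock: 12.85
tcp_pos: [0.6345, -0.1771, 0.2151]
orientation: [0.001, 0.659, 0.752, 0.0]
wrist_force: [0.9, -0.3, 0.4]
finger_gap: 0.0854
grip_force: 0.0
```

```bash
python3 obs.py 0 f; python3 - <<'E'
from h import *
a=cv2.imread('pics/sf.png').astype(int);b=cv2.imread('pics/sd.png').astype(int)
d=abs(a-b).max(2)[190:340,310:420]>60
ys,xs=np.nonzero(d);print(d.sum(),(xs.min()+310,xs.max()+310,ys.min()+190,ys.max()+190) if len(xs) else 0)
# bar location compared with pre-grasp wrist view
w=cv2.imread('pics/wf.png').min(2);c,n=np.cos(.1334),np.sin(.1334)
P=lambda x,y,z:[.517+c*x-n*y,-.192+n*x+c*y,z]
print(proj('wf',[P(.118,.043,.136),P(.118,-.043,.136)]).round(1));print(w[150:310:8,300:336:4])
E
```

```text
12.85 [ 0.6345 -0.1771  0.2151] [ 0.9 -0.3  0.4] 0.0854 0.0
wf bin 0..148mm 22000000000000000000008999888338888880 tray white mm2 1629
sf bin 0..148mm 00000000000000000000008999988889888880 tray white mm2 1989
322 (np.int64(310), np.int64(404), np.int64(190), np.int64(335))
[[314.6 185.3]
 [314.9 294.3]]
[[169 174 169 168 170 173 172 169 164]
 [169 172 172 172 171 175 178 174 168]
 [174 172 176 170 177 175 178 174 168]
 [ 91 138 156 173 151 156 154 154 154]
 [ 97 103 154 153 151 154 155 159 154]
 [ 95  95 143 134 155 103  90  88  85]
 [ 96  96  99 183 207 173  98  80  79]
 [123 118 113 187 201 170 119 116 116]
 [125 120 124 188 203 173 125 129 123]
 [240 240 188 180 200 165 241 243 243]
 [241 242 187 118 122 106 243 243 244]
 [242 241 188 119 123 107 243 243 242]
 [240 242 183 124 126 109 241 250 250]
 [147 148 131 127 127 113 237 235 236]
 [153 151 128 172 123 115 150 151 158]
 [150 156 129 185 200 157 159 163 169]
 [154 149 128 189 196 155 160 164 159]
 [153 152 127 182 193 147 153 158 167]
 [159 166 139 186 197 152 167 167 171]
 [166 161 158 157 159 160 171 169 175]]
```

The bin is down, let go and clear of the gripper. Three boxes are in the tray and boxes 4 and 5 are in the bin.

```bash
python3 -c "
from workcell import job
print(job.hand_in())"
```

```text
the job is handed in; nothing more can be done
None
```

I tipped the cover-glass bin to about 0.34 rad: three boxes slid into the catch tray and two stayed in the bin. I then lowered the bin onto its rest, let go with the gripper clear, and handed the job in at about 13 s; no verdict was shown.

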